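# Cap a bottle on the bench capper

### The arm

A 6-joint arm with a two-finger parallel gripper is mounted at the origin on a cart in front of the work surface, level with it; the furniture and walls round the work are solid. World frame = base frame: x ahead of the robot, y to its left, z up, the work surface at z = 0. Lengths are in m, angles in rad, forces in N, time in s.
With the tool pointing down it reaches from about 0.375 to 0.925 m from the base axis. Payload 5.7 kg.
Tool frame: the origin (TCP) lies on the front face of the gripper's body, between the roots of the fingers; the fingertips stand 80 mm ahead of it and the grasp point (between the pads) lies 61 mm ahead of it (bot.grip_point_offset is the distance from the TCP to the grasp point, in m); z points along the fingers, y is the line along which they close (so a half turn about z gives the same grasp; the last joint's range is limited). The gripper opens to 88 mm and grips with 3 to 60 N. Pads are 20 mm wide; open, the fingers measure 115 mm over their backs; the gripper's body (75 mm by 178 mm) begins 61 mm behind the grasp point.
Start: joints at [-1.371, 0.359, 1.51, -0, 1.272, -0.115], TCP at [0.186, -0.57, 0.303] pointing down, gripper open.
Joint ranges: [-2.97, 2.97], [-1.01, 2.36], [0.21, 2.38], [-0.96, 4.11], [0.2, 2.71], [-2.98, 2.98]. Speed limits (rad/s): [2.39, 2.39, 3.14, 3.14, 3.14, 3.14].

### API

Orientations are given as [roll, pitch, yaw] about the fixed x, y, z axes, in that order (R = Rz(yaw) Ry(pitch) Rx(roll)).
In Python, from station import bot, eoat, snapshot, order gives the robot as it stands. Calls block until the motion is done:
- bot.move_ptp(position, orientation): joint-space move of the TCP to a pose.
- bot.servo_line(position, max_speed=0.15, rot=None): straight line of the TCP; rot=None keeps the orientation; max_speed is the mean speed in m/s.
- bot.movej(angles): joint-space move.
- eoat.set_gripper(opening, f_grip=None): opening from 0.0 (shut) to 1.0 (fully open); f_grip is the grip in N (None keeps the last); returns when the fingers have stopped.
- bot.hold(seconds).
- bot.solve_ik(position, orientation): joint angles nearest the present ones, or None.
- bot.sense(): the state.
- snapshot(name): name is "scene" or "top" or "wrist"; returns a dict with "color" (480x640x3 uint8, red, green, blue), "K" (3x3 intrinsics, pixels), "cam_to_world" (4x4, takes a point from camera to world coordinates); the wrist camera has in their place "mount" (4x4, takes a point from camera to tool coordinates, whose origin is the TCP and whose axes are the flange's). Camera axes: x right, y down, z forward; pixel columns grow to the right and rows downward; lengths in m; the calibration is good to about 2 mm. A picture is of the moment at which its call begins: read the wrist's pose just before it. There is no depth.
A pose or a line that the arm cannot do raises bot.MotionError and nothing moves.
- order.finish_job(): hands the job in; it is judged then, once.
The state is a dict: "time_s": time; "q": joint angles; "joint_vel": joint speeds; "joint_torque": joint torques, N m; "tcp_pos": TCP position; "tcp_rot": TCP orientation; "wrist_force": force on the tool from outside, world axes, zero at the start; "torque": the same for the moment, N m; "gripper_width": opening from 0.0 (shut) to 1.0 (fully open); "grip_force": force on a finger pad.
Only numpy, scipy, OpenCV 4.12 (cv2) and the standard library are available. Lean on these libraries where they do the work, as an engineer would, in place of code of your own. Each camera call takes 0.05 s, during which the arm holds its last target. There are 200 camera calls.

### The job

The red crown cap is only resting on its bottle. Stand that bottle on the red capper's base plate, push it fully home into the steel stop under the bell, then swing the capper's lever down to its stop to press the cap on, and let the lever come all the way back up. Leave the capped bottle standing in the capper, and leave the two finished bottles and the bowl of caps where they are.

Things in the scene. Friction and masses are not known exactly. Their poses are not given: they have to be found in the camera images.
- bottle: amber glass bottle with a paper label and a RED crown cap resting loosely on its mouth, loose, about 0.3 kg. Origin: centre of its underside, z up along the bottle. Body 55 mm diameter up to 78 mm height, shoulder from 78 to 108 mm, straight neck 27 mm diameter from 108 to 150 mm; the cap (32 mm diameter, 6.5 mm high) tops it at 157 mm, 151 mm once pressed on.
- crown (a joint): how far the red cap has been pressed down onto its bottle: 0 m as it rests loosely, at most 0.006 m; a stroke of the lever presses it about 0.005 m. It takes some 20 N, so it cannot be pressed on by a light touch, and it stays where it is pressed.
- bottle_b: finished bottle of the same shape and size with a gold cap, a bystander. Origin: centre of its underside.
- bottle_c: another finished bottle with a gold cap, a bystander. Origin: centre of its underside.
- cap_bowl: white bowl of spare caps, 104 mm diameter, 36 mm high, a bystander. Origin: centre of its underside.
- press: bench bottle capper, red with a steel column, screwed down. Origin on the worktop under the bell's axis; its x points from the open front to the back stop, the lever points to its -y, z up. Base plate 10 mm thick, x -116 to 44, y -53 to 83 mm. Bottles enter along +x; the plate is open above from x = -116 to -50 mm. Column 25 mm diameter at y = 62 mm.
- nest (a point): point on top of the base plate under the bell, where the centre of the bottle's underside must stand. Round it runs a half-round steel stop, 14 mm high above the plate, inner radius 28.9 mm, open to the capper's -x, with a flared mouth that reaches to x = -30 mm and is 80 mm wide over all. Axes as the capper's.
- bell_mouth (a point): centre of the mouth of the steel bell that presses the cap: 49 mm outer diameter, inner radius 20 mm, inner ceiling 8 mm above the mouth. 186 mm above the worktop when the lever is up; it comes straight down 33 mm. Head and lever lie above it, within 20 mm of the plane x = 0 of the capper.
- lever (a joint): angle of the sprung lever: 0 rad at rest (pointing 0.35 rad up along the capper's -y), grows as it swings down, stop at 0.70 rad. A spring brings it back up. About 10 N at the grip takes it to the stop with a bottle under the bell.
- lever_grip (a point): top of the lever's black round rubber grip (23 mm diameter, 119 mm long), 190 mm from the pivot; the place to press down. About 336 mm above the worktop at rest, 211 mm at the stop. The grip extends from 68 mm before this point to 51 mm beyond it.
- lever_pivot (a point): the lever's pivot, 265 mm above the worktop, at y = 45 mm of the capper; the pivot's axis is the capper's x axis.
Mind the look-alikes: they are no part of the job. Leave any purple look-alike of the bottle alone.

How it is judged:
On the way, in this order (a step that is already met when the one before it is completed fails the run):
1. the bottle with the red cap stands upright on the base plate, fully home in the stop under the bell, its cap not yet pressed (horizontal distance between bottle and nest below 0.006 m and z of bottle in the frame of nest between -0.004 and 0.004 m and angle between bottle's own z axis and vertical below 0.06 rad and value of joint crown below 0.0015 m), for 0.2 s.
2. the lever is swung to its stop and has pressed the cap on (value of joint lever above 0.67 rad and value of joint crown above 0.0035 m), for 0.05 s.
At the end, for the whole second after the job is handed in: Red cap pressed at least 3.5 mm down; lever within 0.05 rad of its rest; bottle still, upright (0.06 rad), on the base plate within 8 mm of the place under the bell; gold-capped bottles and bowl within 30 mm of where they stood (value of joint lever below 0.05 rad and value of joint crown above 0.0035 m and horizontal distance between bottle and nest below 0.008 m and z of bottle in the frame of nest between -0.004 and 0.004 m and angle between bottle's own z axis and vertical below 0.06 rad and linear speed of bottle below 0.02 m/s and distance of each of bottle_b, bottle_c, cap_bowl from where it was at the start of the episode below 0.03 m); the robot touches nothing.
It fails at once if a bystander (a gold-capped bottle or the bowl of caps) is moved by more than 30 mm (distance of any of bottle_b, bottle_c, cap_bowl from where it was at the start of the episode above 0.03 m).
It fails at once if a bottle is knocked over (angle between bottle's own z axis and vertical above 0.8 rad or angle between any of bottle_b, bottle_c's own z axis and vertical above 0.5 rad).
It also fails if it takes over 64 s, if anything falls off the work surface, if the arm or the gripper's body presses on something with over 40 N, if the wrist force passes 120 N, or if a joint passes its speed limit or range.

## Working session

There is one attempt and no reset: what is moved stays moved. The work goes in short steps, each a Python script; the robot and the scene stay as the last script left them, time stands still between calls to the robot, and variables do not carry over. Pictures are saved under pics/ and viewed, at most 10 in all, crops included, and the job is handed in when it is done.

```bash
mkdir -p pics; ls; python3 - <<'E'
from station import bot,eoat,snapshot
import cv2,numpy as np,pickle
d={}
for n in("scene","top"):
    s=snapshot(n);d[n]=s;cv2.imwrite(f"pics/{n}0.png",s["color"][:,:,::-1])
    print(n,s["K"].tolist(),np.round(s["cam_to_world"],3).tolist())
pickle.dump(d,open("d0.pkl","wb"))
s=bot.sense();print(s["time_s"],s["tcp_rot"],s["wrist_force"])
E
```

```text
pics
scene [[483.0265921314779, 0.0, 319.13900771780817], [0.0, 483.0265921314779, 240.64989085442232], [0.0, 0.0, 1.0]] [[-0.822, -0.36, 0.441, -0.066], [-0.569, 0.54, -0.62, 0.869], [-0.015, -0.761, -0.649, 1.113], [0.0, 0.0, 0.0, 1.0]]
top [[611.6984731559058, 0.0, 316.8513784213235], [0.0, 611.6984731559058, 233.3080140047779], [0.0, 0.0, 1.0]] [[0.334, -0.74, 0.584, -0.55], [-0.942, -0.261, 0.209, -0.396], [-0.002, -0.62, -0.785, 1.685], [0.0, 0.0, 0.0, 1.0]]
0.1 [-3.13997278e+00 -1.88148248e-04  3.14815934e-01] [ 0.50882229 -0.18923907 -0.36258421]
```

View pics/scene0.png

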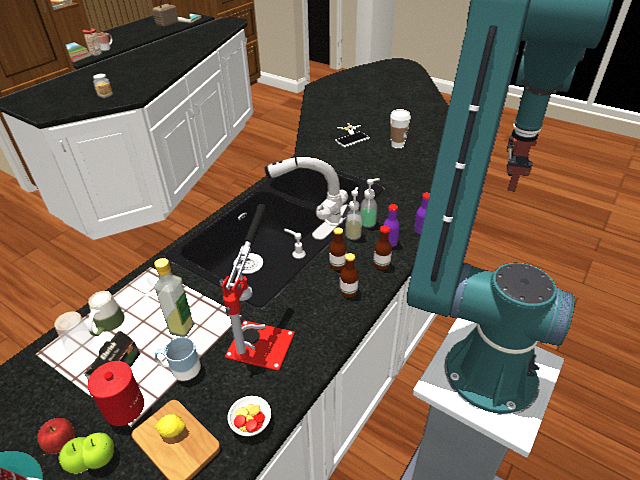

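View pics/top0.png

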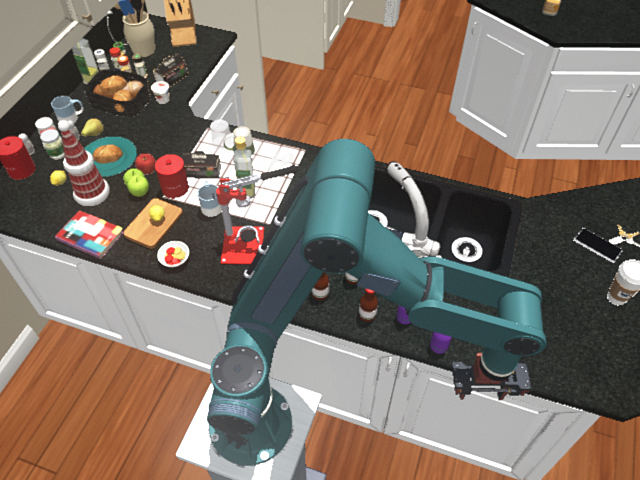

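The scene view shows three amber bottles, at (338,250), (383,248) and (349,276), and two purple look-alikes with red caps at (391,226) and (424,213). The capper is at (255,340), with its lever pointing up towards (258,210). The amber bottle at (383,248) looks like the red-capped one. I'll confirm that with an enlarged crop.

```bash
python3 - <<'E'
import cv2,pickle,numpy as np
d=pickle.load(open("d0.pkl","rb"));c=d["scene"]["color"][:,:,::-1]
a=cv2.resize(c[190:305,315:445],None,fx=3.5,fy=3.5,interpolation=cv2.INTER_CUBIC)
b=cv2.resize(c[195:375,215:305],None,fx=3.3,fy=3.3,interpolation=cv2.INTER_CUBIC)
o=np.zeros((600,800,3),np.uint8);o[:a.shape[0],:a.shape[1]]=a;o[:b.shape[0],470:470+b.shape[1]]=b
cv2.imwrite("pics/crop1.png",o)
E
```

```text
(no output)
```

View pics/crop1.png

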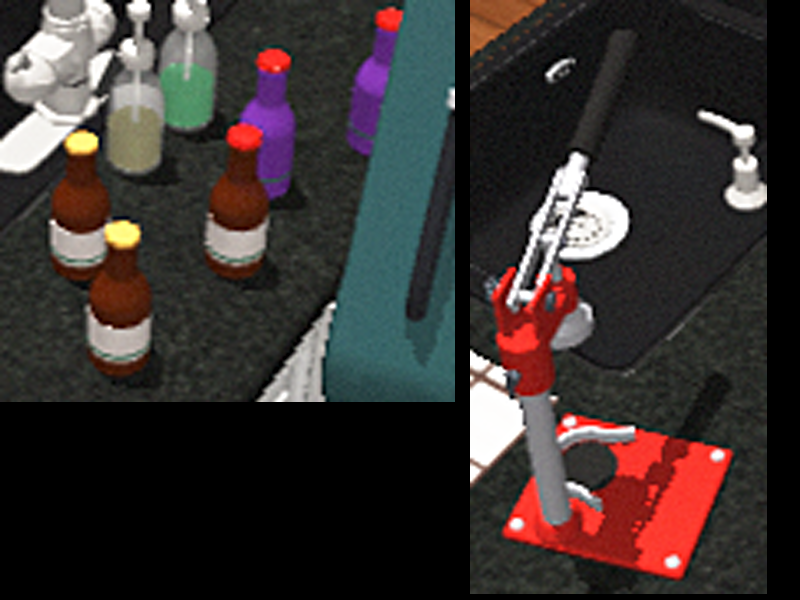

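The crop confirms the choice: the only amber bottle with a red cap is at pixel (385,229). The other two amber bottles have gold caps, and both purple bottles are decoys. The stop's mouth opens to image right (capper −x), and the lever points up in the image (−y). Next I'll measure the positions.

```bash
cat > h.py <<'E'
import numpy as np,cv2
def ray(s,u,v,z):
    T=np.array(s["cam_to_world"]);d=T[:3,:3]@np.linalg.inv(s["K"])@np.array([u,v,1.])
    return T[:3,3]+d*(z-T[2,3])/d[2]
def proj(s,p):
    T=np.linalg.inv(s["cam_to_world"]);c=T[:3,:3]@np.asarray(p)+T[:3,3];q=s["K"]@c;return q[:2]/q[2]
def blobs(c,lo,hi,lo2=None,hi2=None):
    h=cv2.cvtColor(c,cv2.COLOR_RGB2HSV);m=cv2.inRange(h,lo,hi)
    if lo2: m|=cv2.inRange(h,lo2,hi2)
    return m
E
python3 - <<'E'
import pickle;from h import *
d=pickle.load(open("d0.pkl","rb"))
for n,boxes in(("scene",[(325,180,440,300)]),("top",[(300,250,460,340)])):
    s=d[n];c=s["color"]
    red=blobs(c,(0,200,150),(6,255,255),(174,200,150),(180,255,255));gold=blobs(c,(18,100,150),(35,255,255))
    x0,y0,x1,y1=boxes[0]
    for nm,m in(("red",red),("gold",gold)):
        k=np.zeros_like(m);k[y0:y1,x0:x1]=m[y0:y1,x0:x1]
        N,_,st,ce=cv2.connectedComponentsWithStats(k)
        for i in range(1,N):
            if st[i,4]>12: print(n,nm,ce[i].round(1),st[i],ray(s,*ce[i],0.1535).round(3))
    # plate
    pr=blobs(c,(0,170,50),(8,255,255),(172,170,50),(180,255,255))
    bx=(210,315,300,375) if n=="scene" else (215,222,270,270)
    k=np.zeros_like(pr);k[bx[1]:bx[3],bx[0]:bx[2]]=pr[bx[1]:bx[3],bx[0]:bx[2]]
    cs=max(cv2.findContours(k,0,2)[0],key=cv2.contourArea)
    h=cv2.convexHull(cs);ap=cv2.approxPolyDP(h,4,True)[:,0]
    W=np.array([ray(s,*p,0.01) for p in ap]);print(n,ap.tolist(),W.round(3).tolist())
    print(np.linalg.norm(W-np.roll(W,-1,0),axis=1).round(3))
    wb=blobs(c,(0,0,170),(180,60,255));bb=(225,390,275,440) if n=="scene" else (150,235,195,275)
    m=np.zeros_like(wb);m[bb[1]:bb[3],bb[0]:bb[2]]=wb[bb[1]:bb[3],bb[0]:bb[2]]
    cs=max(cv2.findContours(m,0,2)[0],key=cv2.contourArea);e=cv2.fitEllipse(cs);print("bowl",e,ray(s,*e[0],0.036).round(3))
E
```

```text
scene red [425.7 195.3] [423 193   7   6  33] [ 0.419 -0.446  0.153]
scene red [392.7 206.8] [389 204   9   7  47] [ 0.481 -0.326  0.153]
scene red [384.3 228.8] [380 225  10   8  58] [ 0.449 -0.208  0.154]
scene gold [337.9 230.4] [334 228   9   6  47] [ 0.566 -0.121  0.153]
scene gold [349.4 256.3] [345 253  10   8  59] [ 0.472 -0.039  0.153]
scene [[294, 332], [278, 370], [225, 357], [233, 340], [265, 325]] [[0.513, 0.189, 0.01], [0.472, 0.316, 0.01], [0.619, 0.365, 0.01], [0.64, 0.309, 0.01], [0.599, 0.216, 0.01]]
[0.134 0.155 0.06  0.102 0.09 ]
bowl ((248.9131317138672, 415.29376220703125), (37.996822357177734, 43.81940841674805), 61.9495849609375) [0.437 0.469 0.036]
top [[263, 227], [262, 242], [250, 263], [221, 263], [225, 234], [233, 227]] [[0.66, 0.237, 0.01], [0.597, 0.215, 0.01], [0.502, 0.218, 0.01], [0.469, 0.31, 0.01], [0.587, 0.35, 0.01], [0.625, 0.337, 0.01]]
[0.067 0.096 0.098 0.124 0.04  0.106]
bowl ((172.7342071533203, 253.3518829345703), (24.886394500732422, 31.89510154724121), 72.79996490478516) [0.435 0.469 0.036]
```

```bash
cat >> h.py <<'E'
from scipy.spatial.transform import Rotation as Ro
def side(g,yaw,tilt,off=0.061):
    """TCP pose whose grasp point is g; tool axis heads yaw, tilt rad below horizontal"""
    a=np.array([np.cos(yaw)*np.cos(tilt),np.sin(yaw)*np.cos(tilt),-np.sin(tilt)])
    return np.asarray(g)-off*a
def rpy(yaw,tilt,flip=False):
    R=Ro.from_euler("xyz",[np.pi,-(np.pi/2-tilt),yaw])
    if flip: R=R*Ro.from_euler("z",np.pi)
    return R.as_euler("xyz")
E
python3 - <<'E'
from station import bot,snapshot;from h import *
print(bot.grip_point_offset, np.round(snapshot("wrist")["mount"],3).tolist())
B=np.array([.449,-.208]);N=np.array([.606,.274]);y=.317;x=np.array([np.cos(y),np.sin(y)])
for tilt in (.1,.35,.6,.8):
  for flip in(0,1):
    for nm,g,yw in(("pre",B-.12*np.array([.907,-.42]),-.434),("pick",B,-.434),("open",N-.12*x,y),("nest",N,y),("nest+",N,y+.15),("view",N-.2*x,y)):
        q=bot.solve_ik(side([*g,.06 if nm[0]=="p" else .075 if nm!="view" else .25],yw,tilt),rpy(yw,tilt,flip))
        print(tilt,flip,nm,None if q is None else np.round(q,2))
E
```

```text
0.0613 [[0.001, -0.964, -0.266, 0.073], [1.0, 0.001, -0.001, 0.001], [0.001, -0.266, 0.964, -0.081], [0.0, 0.0, 0.0, 1.0]]
0.1 0 pre None
0.1 0 pick None
0.1 0 open None
0.1 0 nest [ 0.33  1.24  2.31  3.15  1.89 -1.57]
0.1 0 nest+ [ 0.15  1.25  2.32  2.81  1.88 -1.71]
0.1 0 view None
0.1 1 pre None
0.1 1 pick None
0.1 1 open None
0.1 1 nest [0.33 1.24 2.31 3.15 1.89 1.57]
0.1 1 nest+ [0.15 1.25 2.32 2.81 1.88 1.43]
0.1 1 view None
0.35 0 pre None
0.35 0 pick None
0.35 0 open None
0.35 0 nest [ 0.32  0.98  2.34  3.15  1.4  -1.57]
0.35 0 nest+ [ 0.17  0.99  2.34  2.86  1.4  -1.63]
0.35 0 view None
0.35 1 pre None
0.35 1 pick None
0.35 1 open None
0.35 1 nest [0.32 0.98 2.34 3.15 1.4  1.57]
0.35 1 nest+ [0.17 0.99 2.34 2.86 1.4  1.51]
0.35 1 view None
0.6 0 pre None
0.6 0 pick None
0.6 0 open None
0.6 0 nest [ 0.32  0.72  2.26  3.15  0.81 -1.57]
0.6 0 nest+ [ 0.2   0.72  2.26  2.84  0.82 -1.52]
0.6 0 view None
0.6 1 pre None
0.6 1 pick None
0.6 1 open None
0.6 1 nest [0.32 0.72 2.26 3.15 0.81 1.57]
0.6 1 nest+ [0.2  0.72 2.26 2.84 0.82 1.63]
0.6 1 view None
0.8 0 pre None
0.8 0 pick None
0.8 0 open None
0.8 0 nest [ 0.32  0.58  2.14  3.15  0.35 -1.58]
0.8 0 nest+ [ 0.23  0.58  2.15  2.69  0.38 -1.31]
0.8 0 view None
0.8 1 pre None
0.8 1 pick None
0.8 1 open None
0.8 1 nest [0.32 0.58 2.14 3.15 0.35 1.56]
0.8 1 nest+ [0.23 0.58 2.15 2.69 0.38 1.83]
0.8 1 view None
```

```bash
python3 - <<'E'
from station import bot;from h import *
N=np.array([.606,.274]);y=.317;x=np.array([np.cos(y),np.sin(y)])
for dy in(-.3,0,.3):
 for lean in(.3,.4,.5,.6,.7,.8):
  for flip in(0,1):
    r=[]
    for c in(-.15,-.125,-.1,-.07,-.05,-.035):
        q=bot.solve_ik(side([*(N+c*x),.055],y+dy,np.pi/2-lean,.08),rpy(y+dy,np.pi/2-lean,flip))
        r.append("-" if q is None else "%.2f/%.2f/%.2f"%(q[3],q[4],q[5]))
    print(dy,lean,flip,r)
E
```

```text
-0.3 0.3 0 ['-0.29/0.40/2.22', '-0.27/0.42/2.19', '-0.25/0.45/2.16', '-0.23/0.48/2.14', '-0.22/0.51/2.12', '-0.21/0.53/2.11']
-0.3 0.3 1 ['-0.29/0.40/-0.93', '-0.27/0.42/-0.95', '-0.25/0.45/-0.98', '-0.23/0.48/-1.00', '-0.22/0.51/-1.02', '-0.21/0.53/-1.03']
-0.3 0.4 0 ['-0.65/0.27/2.60', '-0.58/0.29/2.52', '-0.52/0.31/2.45', '-0.47/0.35/2.39', '-0.43/0.37/2.35', '-0.41/0.38/2.32']
-0.3 0.4 1 ['-0.65/0.27/-0.54', '-0.58/0.29/-0.62', '-0.52/0.31/-0.69', '-0.47/0.35/-0.75', '-0.43/0.37/-0.79', '-0.41/0.38/-0.82']
-0.3 0.5 0 ['-', '-', '-', '-', '-0.89/0.26/2.82', '-0.83/0.27/2.76']
-0.3 0.5 1 ['-', '-', '-', '-', '-0.89/0.26/-0.32', '-0.83/0.27/-0.38']
-0.3 0.6 0 ['-', '-', '-', '-', '-', '-']
-0.3 0.6 1 ['-', '-', '-', '-', '-', '-']
-0.3 0.7 0 ['3.92/0.51/-1.84', '3.96/0.47/-1.91', '4.01/0.43/-1.98', '4.08/0.40/-2.07', '-', '-']
-0.3 0.7 1 ['3.92/0.51/1.30', '3.96/0.47/1.23', '4.01/0.43/1.16', '4.08/0.40/1.07', '-', '-']
-0.3 0.8 0 ['-', '3.83/0.68/-1.71', '3.85/0.63/-1.76', '3.88/0.58/-1.83', '3.91/0.55/-1.87', '3.93/0.53/-1.91']
-0.3 0.8 1 ['-', '3.83/0.68/1.44', '3.85/0.63/1.38', '
[... 1655 characters left out ...]
5/0.33']
0.3 0.5 1 ['1.58/0.21/2.73', '1.41/0.21/2.92', '-', '-', '0.96/0.24/-2.89', '0.89/0.25/-2.82']
0.3 0.6 0 ['2.22/0.35/-1.11', '2.13/0.32/-0.99', '2.03/0.29/-0.87', '1.88/0.27/-0.71', '1.77/0.25/-0.59', '1.69/0.25/-0.50']
0.3 0.6 1 ['2.22/0.35/2.03', '2.13/0.32/2.15', '2.03/0.29/2.27', '1.88/0.27/2.43', '1.77/0.25/2.55', '1.69/0.25/2.64']
0.3 0.7 0 ['-', '-', '2.37/0.47/-1.27', '2.31/0.43/-1.18', '2.25/0.40/-1.11', '2.21/0.38/-1.05']
0.3 0.7 1 ['-', '-', '2.37/0.47/1.87', '2.31/0.43/1.97', '2.25/0.40/2.03', '2.21/0.38/2.09']
0.3 0.8 0 ['-', '-', '-', '2.48/0.64/-1.40', '2.45/0.60/-1.36', '2.43/0.57/-1.32']
0.3 0.8 1 ['-', '-', '-', '2.48/0.64/1.74', '2.45/0.60/1.78', '2.43/0.57/1.82']
```

```bash
cat >> h.py <<'E'
def wrist():
    from station import bot,snapshot
    b=bot.sense();s=snapshot("wrist");T=np.eye(4);T[:3,:3]=Ro.from_euler("xyz",b["tcp_rot"]).as_matrix();T[:3,3]=b["tcp_pos"]
    s["cam_to_world"]=T@s["mount"];return s
E
python3 - <<'E'
from station import bot,eoat;from h import *
bot.move_ptp([.449,-.208,.30],[np.pi,0,-.434+np.pi]);s=wrist();c=s["color"];cv2.imwrite("pics/w1.png",c[:,:,::-1])
m=blobs(c,(0,200,120),(6,255,255),(174,200,120),(180,255,255))
for k in cv2.findContours(m,0,2)[0]:
    if cv2.contourArea(k)>200: e=cv2.fitEllipse(k);print(np.round(e[0],1),np.round(e[1],1),ray(s,*e[0],.155).round(4))
print(bot.sense()["time_s"],bot.sense()["q"])
E
```

```text
[316.2 252.1] [41.4 42.9] [ 0.4481 -0.2084  0.155 ]
1.8417 [-5.74667808e-01  2.10217481e-01  1.73428554e+00 -2.35001538e-04
  1.19676168e+00 -1.70975845e+00]
```

View pics/w1.png

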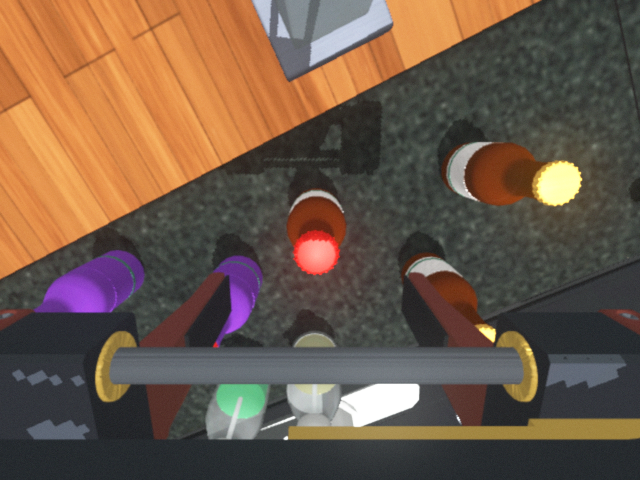

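The wrist view shows the red cap at (316,252), which casts to (0.448,−0.208). That agrees with the scene view. Next: check dispenser clearance, grasp the neck and lift.

```bash
python3 - <<'E'
from station import bot,eoat;from h import *
import pickle
s=pickle.load(open("d0.pkl","rb"))["scene"];B=np.array([.4481,-.2084])
f=np.array([np.cos(-.434),np.sin(-.434)])
ok=True
for p in((353,234),(369,223)):
    w=ray(s,*p,0)[:2]-B;fw=w@f;print("dispenser fwd",fw.round(3),"lat",(w[1]*f[0]-w[0]*f[1]).round(3));ok&=fw>.068
if ok:
    bot.servo_line([*B,.178],.12)
    eoat.set_gripper(0.2,15)
    b=bot.sense();print(b["gripper_width"],b["grip_force"],b["wrist_force"],b["tcp_pos"])
    bot.servo_line([*B,.33],.12)
    b=bot.sense();print(b["gripper_width"],b["grip_force"],b["wrist_force"],b["time_s"])
E
```

```text
dispenser fwd 0.182 lat -0.008
dispenser fwd 0.205 lat -0.094
0.40769040353912656 12.6612060359912 [ 1.22492578  0.10317966 -2.494767  ] [ 0.44787982 -0.20827201  0.17775562]
0.413080243798727 12.583156580803916 [-0.0402568   0.17645489 -2.41543218] 5.2833
```

```bash
python3 - <<'E'
from station import bot,eoat;from h import *
B=np.array([.4481,-.2084])
bot.servo_line([*B,.179],.12)
eoat.set_gripper(1.0);bot.servo_line([*B,.193],.1)
s=wrist();cv2.imwrite("pics/w2.png",s["color"][:,:,::-1])
eoat.set_gripper(0.15,20)
b=bot.sense();print(b["gripper_width"],b["grip_force"],b["wrist_force"])
bot.servo_line([*B,.34],.15)
b=bot.sense();print(b["gripper_width"],b["grip_force"],b["wrist_force"],b["time_s"])
s=wrist();cv2.imwrite("pics/w3.png",s["color"][:,:,::-1])
E
```

```text
0.33530834014571603 20.000159740447998 [ 0.09249707  0.62230839 -0.77515839]
0.33184178129351916 19.99988079071045 [-0.4992555   0.17544456 -4.16242198] 10.0417
```

View pics/w3.png

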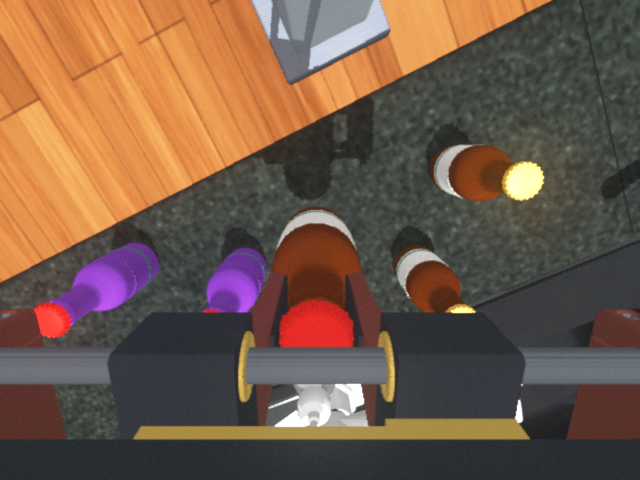

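The wrist view shows the bottle upright between the pads, with its cap at (316,325); the width reads 29 mm, about right for the 27 mm neck. I'll carry it to the front of the capper and refine the capper's pose on the way.

```bash
python3 - <<'E'
from station import bot,eoat,snapshot;from h import *
import pickle
N=np.array([.606,.274]);y=.317;x=np.array([np.cos(y),np.sin(y)])
P=N-.17*x
bot.move_ptp([*P,.35],[np.pi,0,y+np.pi])
s=wrist();cv2.imwrite("pics/w4.png",s["color"][:,:,::-1]);t=snapshot("top");sc=snapshot("scene")
pickle.dump((s,t,sc),open("d1.pkl","wb"))
print(bot.sense()["time_s"],bot.sense()["q"],bot.sense()["tcp_pos"])
a=cv2.resize(t["color"][200:275,205:305],None,fx=4,fy=4,interpolation=cv2.INTER_CUBIC)[:,:,::-1]
o=np.zeros((600,800,3),np.uint8);o[:300,:400]=a
o[:360,400:]=cv2.resize(sc["color"][310:400,210:310],(400,360),interpolation=cv2.INTER_CUBIC)[:,:,::-1]
o[360:,:320]=cv2.resize(s["color"],(320,240))[:,:,::-1]
cv2.imwrite("pics/c2.png",o)
E
```

```text
11.825 [ 3.20371706e-01  1.65005204e-01  1.66092758e+00 -2.47391641e-04
  1.31569840e+00 -1.56567757e+00] [0.44492397 0.22014433 0.34995692]
```

View pics/c2.png

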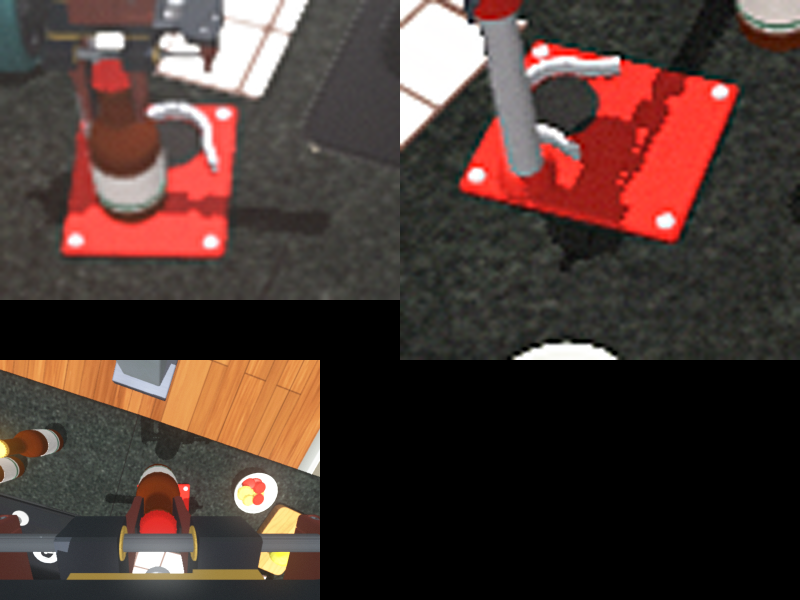

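The crops show four white screws near the plate's corners. In scene pixels they are at about (290,333), (276,365), (229,354) and (245,322). They are symmetric about the plate's centre at (−36, 15) mm, so I'll use them for the pose.

```bash
python3 - <<'E'
from h import *
import pickle
s,t,sc=pickle.load(open("d1.pkl","rb"))
def cen(S,u,v):
    u,v=int(round(u)),int(round(v));p=S["color"][v-3:v+4,u-3:u+4].astype(float)
    w=np.clip(np.minimum(p[...,1],p[...,2])-90,0,None);g=np.mgrid[-3:4,-3:4]
    return u+(w*g[1]).sum()/w.sum(),v+(w*g[0]).sum()/w.sum()
W=np.array([ray(sc,*cen(sc,*p),.012)[:2] for p in((290,333),(276.5,365),(229.2,354),(245,322.5))])
print(W.round(4).tolist(),np.linalg.norm(W-np.roll(W,-1,0),axis=1).round(4))
xv=(W[2]+W[3]-W[0]-W[1]);yv=(W[1]+W[2]-W[0]-W[3]);yaw=np.arctan2(xv[1],xv[0]);yaw2=np.arctan2(-yv[0],yv[1])
c=W.mean(0);print(c,yaw,yaw2)
y=(yaw+yaw2)/2;R=np.array([[np.cos(y),-np.sin(y)],[np.sin(y),np.cos(y)]])
print("nest",c-R@[-.036,.015],"yaw",y)
V=np.array([ray(t,*cen(t,205+p[0]/4,200+p[1]/4),.012)[:2] for p in((211,241),(76,240),(224,114))])
print("top screws",V.round(4).tolist(),"scene diff",(V-W[[0,1,3]]).round(4).tolist())
c2=(V[1]+V[2])/2;print("nest top",c2-R@[-.036,.015])
E
```

```text
[[0.5218, 0.199], [0.4856, 0.3071], [0.6175, 0.3511], [0.6504, 0.2442]] [0.114  0.139  0.1118 0.1363]
[0.56883301 0.27534938] 0.329971654493506 0.31095813437945063
nest [0.60772534 0.27245332] yaw 0.3204648944364783
top screws [[0.5199, 0.1996], [0.4835, 0.3076], [0.6513, 0.2434]] scene diff [[-0.002, 0.0006], [-0.0022, 0.0005], [0.001, -0.0008]]
nest top [0.60629409 0.27260145]
```

```bash
cat >> h.py <<'E'
N=np.array([.607,.2725]);Y=.320
RC=np.array([[np.cos(Y),-np.sin(Y)],[np.sin(Y),np.cos(Y)]])
def cw(x,y,z): return [*(N+RC@[x,y]),z]
E
python3 - <<'E'
from station import bot,eoat,snapshot;from h import *
bot.servo_line(cw(-.085,0,.30),.15,rot=[np.pi,0,Y+np.pi])
bot.servo_line(cw(-.085,0,.21),.1)
f0=bot.sense()["wrist_force"]
for z in (.206,.205,.204,.203,.202,.201):
    bot.servo_line(cw(-.085,0,z),.03);f=bot.sense()["wrist_force"]-f0;print(z,f.round(2))
    if f[2]>3: break
eoat.set_gripper(0.7);bot.servo_line(cw(-.085,0,.30),.12)
s=wrist();cv2.imwrite("pics/w5.png",s["color"][:,:,::-1]);c=s["color"]
m=blobs(c,(0,200,120),(6,255,255),(174,200,120),(180,255,255))
for k in cv2.findContours(m,0,2)[0]:
    if cv2.contourArea(k)>300:
        e=cv2.fitEllipse(k);w=ray(s,*e[0],.165);print(np.round(e[0],1),np.round(e[1],1),"capper",(RC.T@(w[:2]-N)).round(4))
print(bot.sense()["time_s"])
E
```

```text
0.206 [-0.04  0.5  -0.48]
0.205 [ 1.41  0.35 -0.12]
0.204 [-0.34  0.14 -0.34]
0.203 [-0.19 -0.39  0.78]
0.202 [-1.33 -0.64  7.41]
[336.3 241.4] [ 60.8 114.1] capper [-0.0978  0.0127]
[322.2 196.9] [24.6 77.9] capper [-0.1268  0.0034]
16.6667
```

View pics/w5.png

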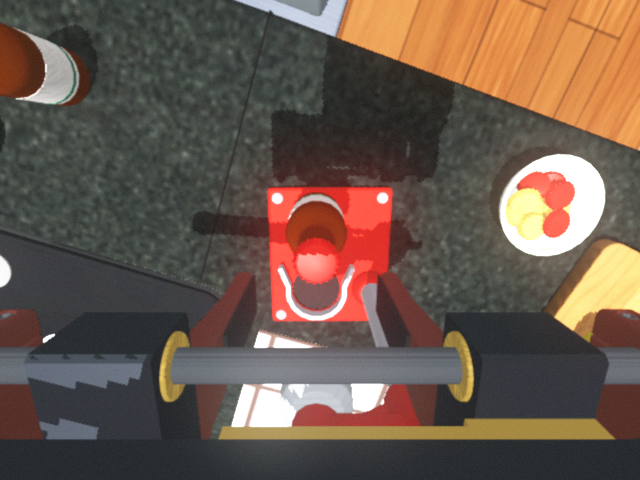

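The wrist view shows the bottle standing on the plate, with its cap at (317,262). It is lined up with the stop's U, which is centred near (317,292). Now I'll push it home from behind with the tool leaning back.

```bash
python3 - <<'E'
from station import bot,eoat,snapshot;from h import *
s=wrist()
print("cap",(RC.T@(ray(s,317,261,.165)[:2]-N)).round(4),"stop mid",(RC.T@(ray(s,317,292,.024)[:2]-N)).round(4))
L=.3;tl=np.pi/2-L;r=rpy(Y,tl,True)
tip=lambda x,z: side(cw(x,0,z),Y,tl,.08)
bot.move_ptp(tip(-.145,.20),r)
eoat.set_gripper(.23)
bot.servo_line(tip(-.145,.038),.12)
f0=bot.sense()["wrist_force"];print(bot.sense()["time_s"],bot.solve_ik(tip(-.03,.038),r) is not None)
x=-.145;last=None
while x<-.026:
    x+=.006 if x<-.06 else .002
    bot.servo_line(tip(x,.038),.05);f=bot.sense()["wrist_force"]-f0;fc=RC.T@f[:2]
    if x>-.06 or abs(fc[0])>1.5: print(round(x,4),fc.round(2))
    if fc[0]<-9: break
sc=snapshot("scene");cv2.imwrite("pics/s3.png",cv2.resize(sc["color"][250:400,190:330],None,fx=4,fy=4)[:,:,::-1])
b=bot.sense();print(b["time_s"],b["tcp_pos"])
E
```

```text
cap [-0.0846  0.0001] stop mid [0.0004 0.0007]
19.5417 True
-0.055 [-0.62 -0.38]
-0.053 [-1.24 -0.92]
-0.051 [-1.33 -0.66]
-0.049 [-0.1  -0.58]
-0.047 [-1.36 -0.71]
-0.045 [-0.45 -0.71]
-0.043 [-1.16 -0.8 ]
-0.041 [-0.01 -1.35]
-0.039 [ 0.29 -0.45]
-0.037 [-0.16 -1.01]
-0.035 [-0.34 -1.15]
-0.033 [-0.24 -1.23]
-0.031 [-1.47 -0.49]
-0.029 [-6.65 -0.6 ]
-0.027 [-10.51  -1.41]
27.0917 [0.555886   0.25559634 0.11361118]
```

View pics/s3.png

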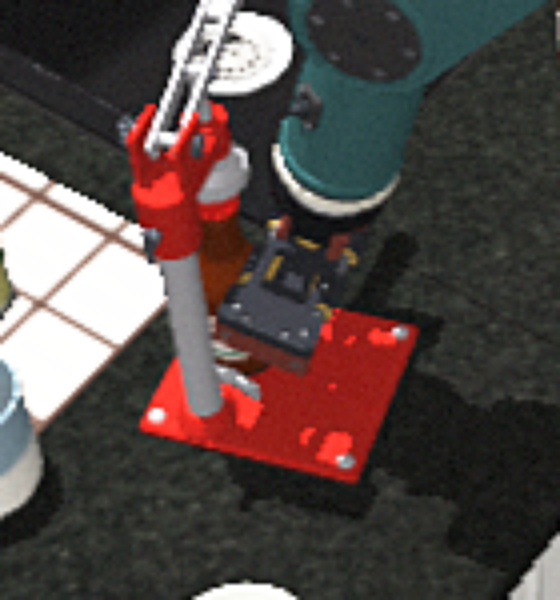

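The view shows the bottle upright and home in the stop, with its red cap directly under the bell. Next I'll retreat, check where the lever grip projects, and move above it.

```bash
python3 - <<'E'
from station import bot,eoat,snapshot;from h import *
L=.3;tl=np.pi/2-L
tip=lambda x,z: side(cw(x,0,z),Y,tl,.08)
bot.servo_line(tip(-.10,.038),.12)
bot.servo_line(tip(-.13,.25),.2)
eoat.set_gripper(0.0)
r=[np.pi,0,Y+np.pi/2]
for z in(.5,.40,.28): print(np.round(bot.solve_ik(cw(0,-.137,z),r),2))
bot.move_ptp(cw(-.12,-.137,.48),r)
sc=snapshot("scene");c=sc["color"].copy()
for p in(cw(0,-.133,.336),cw(0,-.133+.064,.336-.023),cw(0,-.133-.048,.336+.017)):
    u=proj(sc,p);print(u.round(1));cv2.circle(c,tuple(int(round(a)) for a in u),1,(0,255,0),-1)
cv2.imwrite("pics/s4.png",cv2.resize(c[180:380,190:340],None,fx=3,fy=3)[:,:,::-1])
print(bot.sense()["time_s"])
E
```

```text
[ 0.11  0.36  1.04  0.    1.74 -0.21]
[ 0.11  0.39  1.22  0.    1.53 -0.21]
[ 0.11  0.47  1.38  0.    1.29 -0.21]
[256.5 219.1]
[247.9 241.1]
[262.6 203.5]
30.8167
```

View pics/s4.png

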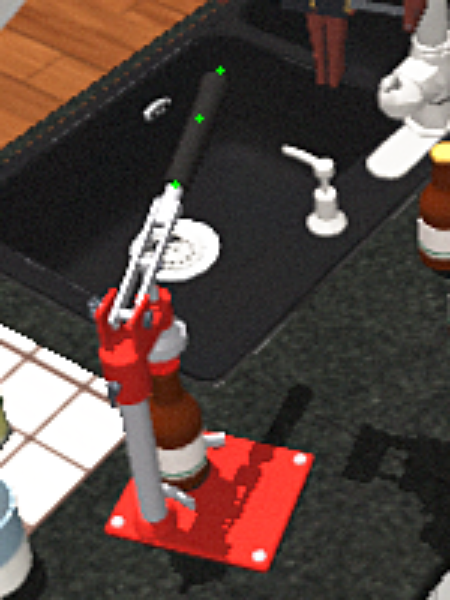

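The projected grip points (256,219), (248,241) and (263,203) all lie on the black grip, and the bottle is upright under the bell. I'll check faucet clearance, then press.

```bash
cat > press.py <<'E'
from station import bot,eoat,snapshot;from h import *
import pickle
sc=pickle.load(open("d0.pkl","rb"))["scene"]
d=[np.linalg.norm(RC.T@(ray(sc,270,172,z)[:2]-N)-[0,-.137]) for z in(.15,.22,.3)];print("spout dist",np.round(d,3))
if min(d)<.13: raise SystemExit
bot.servo_line(cw(0,-.137,.44),.2)
f0=bot.sense()["wrist_force"]
bot.servo_line(cw(0,-.140,.36),.12);print((bot.sense()["wrist_force"]-f0).round(1))
bot.servo_line(cw(0,-.137,.312),.06);print((bot.sense()["wrist_force"]-f0).round(1))
z=.312
while z>.278:
    z-=.002;bot.servo_line(cw(0,-.137,z),.04);f=bot.sense()["wrist_force"]-f0;print(round(z,3),f.round(1))
    if f[2]>26: break
bot.hold(.3);print((bot.sense()["wrist_force"]-f0).round(1))
sc=snapshot("scene");cv2.imwrite("pics/s5.png",cv2.resize(sc["color"][180:380,190:340],None,fx=3,fy=3)[:,:,::-1])
print(bot.sense()["time_s"])
E
python3 press.py
```

```text
spout dist [0.519 0.408 0.281]
[-1.3 -0.7  1.9]
[ 1.7 -0.8  6.2]
0.31 [ 0.2 -0.3  7.6]
0.308 [ 0.1 -0.5  8.6]
0.306 [ 0.  -0.2  8.4]
0.304 [-0.5  1.5  8.5]
0.302 [-0.2  2.6  9. ]
0.3 [-0.5  3.2  9.2]
0.298 [-0.8  2.4  8.8]
0.296 [0.3 1.6 9.6]
0.294 [-0.3  3.1 10.8]
0.292 [-2.4  1.5 16.3]
0.29 [-5.   1.1 24.7]
0.288 [-7.7  1.6 34.2]
[-9.3  0.9 33.8]
36.7167
```

```bash
python3 - <<'E'
from station import bot,eoat,snapshot;from h import *
bot.servo_line(cw(0,-.140,.36),.08)
bot.servo_line(cw(0,-.137,.47),.12)
bot.servo_line(cw(-.16,-.137,.50),.2);bot.hold(.5)
sc=snapshot("scene");a=cv2.imread("pics/s5.png");b=cv2.resize(sc["color"][180:380,190:340],None,fx=3,fy=3)[:,:,::-1]
o=np.zeros((600,800,3),np.uint8);o[:,:400]=a[:,:400];o[:,400:]=b[:,:400];cv2.imwrite("pics/c6.png",o)
print(bot.sense()["time_s"],bot.sense()["wrist_force"])
E
```

```text
40.35 [ 0.20431454 -0.37769251  0.2359259 ]
```

View pics/c6.png

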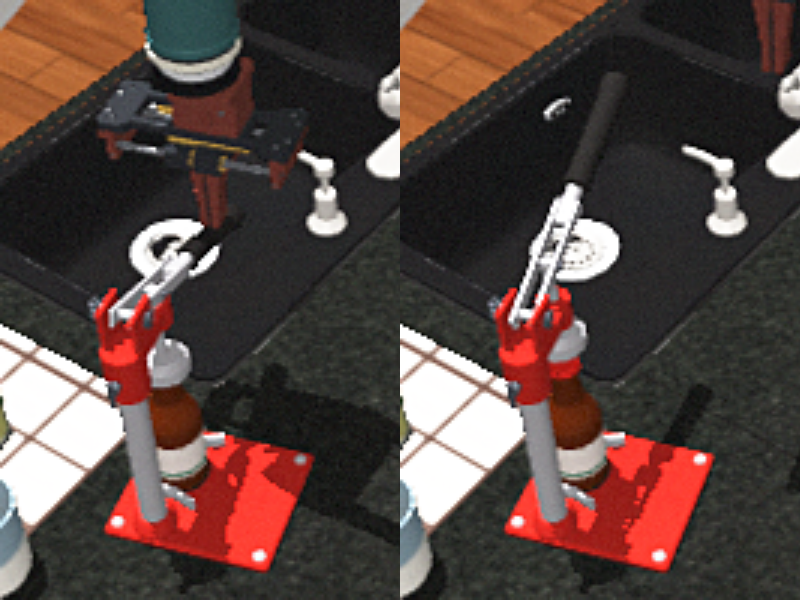

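The left crop shows the lever at its stop with the bell over the cap. The right crop shows the lever back up at its rest position and the capped bottle upright in the stop. The robot is clear of everything.

```bash
python3 -c "
from station import order
print(order.finish_job())"
```

```text
the job is handed in; nothing more can be done
None
```

I handed the job in at about 40 s on the robot's clock, with no verdict returned: the red-capped bottle stands home in the capper, I swung the lever to its stop and it came back up, and I never touched the gold-capped bottles or the bowl. I judged the cap as pressed from the lever reaching its stop, since I could not measure the cap itself.

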